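# Unlock the spice box and hold the sprung lock turned

### The arm

A 7-joint arm with a two-finger parallel gripper is mounted at the origin on the work surface. World frame = base frame: x ahead of the robot, y to its left, z up, the work surface at z = 0. Lengths are in m, angles in rad, forces in N, time in s.
With the tool pointing down it reaches from about 0.425 to 1.025 m from the base axis. Payload 9.4 kg.
Tool frame: the origin (TCP) lies midway between the tips of the shut fingers; the grasp point (between the pads) lies 19 mm behind it (grip_depth is the distance from the TCP to the grasp point, in m); z points along the fingers, y is the direction in which the jaws open and shut (so a half turn about z gives the same grasp; the last joint's range is limited). The gripper opens to 85 mm and grips with 20 to 120 N. Pads are 22 mm wide; open, the fingers measure 114 mm over their backs; the gripper's body (76 mm by 85 mm) begins 54 mm behind the grasp point. The pads swing forward as they close: fully open they stand 13 mm farther back than shut.
Start: joints at [-1.364, 0.599, -0.003, 1.599, 0.002, 0.943, -0.08], TCP at [0.203, 0.696, 0.231] pointing down, gripper open.
Joint ranges: [-2.57, 2.57], [-0.35, 1.97], [-1.29, 1.29], [0.11, 2.56], [-1.05, 4.19], [0.11, 1.86], [-2.63, 2.63]. Speed limits (rad/s): [2.22, 2.22, 3.01, 3.01, 3.14, 3.14, 3.14].

### API

Orientations are given as a unit quaternion [x, y, z, w].
In Python, from rig import state, grab_frame, close_job, grip_depth gives the robot as it stands.
- The arm moves only by the tool play_rows, never from a script. Its argument "plan" is a list that holds one entry, the list of rows, each a list of 5 numbers: the finger opening in m, from 0 to 0.0854, then the shift along the tool's x, y, z in m, then the turn about the tool's z in degrees. In form: [[[fingers, tx, ty, tz, yaw], ...]]. A call has 1 to 12 rows; each row is the pose to reach, as a shift and turn from the pose commanded when the call began, along the tool's axes at that moment; what a row does not reach only later rows make up. A row lasts 1/8 s, in which the tool goes at most 62.5 mm and 10.7 degrees, less where a joint would pass 70% of its speed; a pose out of reach is approached as far as the arm can. A call with a gripper value outside its range is refused whole. The fingers move at their own pace and stop on an object; "newtons" is the grip in N (left out, the last holds). Time passes only in rows, so rows that repeat a pose let the fingers close. It gives the time, the measured TCP pose, the force and the opening at its end, in the units of the state.
- state(): the state, without advancing time (a new reading comes with each control period).
- grab_frame(name): name is "scene" or "side" or "wrist"; returns a dict with "image" (480x640x3 uint8, red, green, blue), "fx", "fy", "cx", "cy" (pixels), "dist" ([k1, k2, p1, p2, k3] as OpenCV has them; the pictures are not rectified), "origin" and "rotation" of the camera in the world. Camera axes: x right, y up, looking along -z (the intrinsics and any distortion apply to the point x, -y, -z); pixel columns grow to the right and rows downward; lengths in m; the calibration is good to about 2 mm. A picture is of the moment at which its call begins. There is no depth.
- close_job(): hands the job in, once; it reports no verdict.
The state is a dict: "t": time; "joint_pos": joint angles; "qd": joint speeds; "joint_torque": joint torques, N m; "position": TCP position; "eef_rot": TCP orientation; "wrist_force": force on the tool from outside, world axes, zero at the start; "ft_torque": the same for the moment, N m; "finger_gap": opening from 0.0 (shut) to 1.0 (fully open).
Only numpy, scipy, OpenCV 4.12 (cv2) and the standard library are available. Lean on these libraries where they do the work, as an engineer would, in place of code of your own. Each camera call takes 0.05 s, during which the arm holds its last target.

### The job

Take the key from its wooden rest, push it fully home in the lock on the lid of the spice box, rocking it clockwise to get past the sticky pins rather than forcing it, and turn it a quarter turn clockwise as seen from above. The lock springs back, so finish while still gripping the key and holding it turned, so that I can lift the lid; leave the jar and the spatula where they are.

Things in the scene. Friction and masses are not known exactly. Their poses are not given: they have to be found in the camera images.
- key: Loose key, about 50 g, standing upright in the slot of the wooden rest, head up; alike after half a turn about its length. Origin: on its length axis at the underside of the steel shoulder (24 x 10 x 4 mm), which rests on the wood, and on the lock face when fully home. z points up along the key, x along the width of blade and head, y through the thickness.
- key_head (a point): Middle of the key's head, the part to grip across its thickness: a black plastic slab 28 mm wide (x), 9 mm thick (y), reaching from 4 to 44 mm above the key's origin. This point is 26 mm above the origin, on the axis. Axes as the key.
- key_tip (a point): Lower end of the key's steel blade, on its axis, 30 mm below the key's origin. The blade is 5 mm thick; 18 mm wide from 0 to 11 mm below the origin, notched from both sides to 8 mm wide from 11 to 22 mm below, then 18 mm wide again; the last 1.5 mm narrows to 15.5 x 3 mm. Axes as the key.
- rest: Fixed wooden key rest, a plain block 60 x 60 mm, 40 mm high, with a slot (21 x 8 mm, 34 mm deep, long side along x) in the middle of its top, in which the key stands. Origin: centre of its underside; the key's x lies along its x.
- spice_box: Fixed wooden spice box, 200 mm (x) x 160 mm (y), 75 mm high to the flat lid. The lock, with a round steel rim (66 mm outside, 29 mm inside, 1.5 mm high), is in the middle of the lid; two strap hinges along the +x edge; near the -x edge a small brass bolt, 8 mm high, that the lock draws back. Origin: centre of the underside.
- keyhole (a point): Centre of the lock face, level with the lid's top, 75 mm above the work surface; axes as the spice box, z up. The brass plug here has a slot 20 x 7 mm, going down 14 mm; its long side lies along this x axis while the plug is at 0, and turns with the plug. The key fully home reaches 30 mm down, its shoulder on this face.
- pins (a point): Sticky pins in the lock, from this point, 16.5 mm below the face, to 20.5 mm. Pushed straight, the key's tip stops there. It drops past only near one angle (give or take about 8 degrees), between 25 and 43 degrees clockwise of the plug's 0, hidden and new each time: press lightly (5 to 10 N; over 50 N is forcing), turn a little, press again. Once fully home, the notch clears the pins and the key turns freely.
- plug (a joint): Turn of the lock plug in rad: 0 at the start, growing clockwise seen from above, stop at 1.66. A spring always turns it back towards 0 (0.02 N m at 0, 0.15 N m at a quarter turn, 1.57). The key has about 6 degrees of play in the slot either way.
- jar: Bystander: loose glass jar with a steel screw lid, 64 mm across, 110 mm high, near the robot. Origin: centre of its underside.
- spatula: Bystander: loose wooden spatula lying flat on the block at the robot's right (-y).
Not all that is in view belongs to the job. Of the things like the rest, leave any that is green; of the rest the larger one is meant. There is more than one size of the key; the job needs the smaller.

How it is judged:
On the way, in this order (a step that is already met when the one before it is completed fails the run):
1. the key is lifted out of its rest (z of key_tip in the frame of rest above 0.045 m and contact force between the fingers and key above 2 N), for 0.1 s.
2. the key is fully home in the lock (z of key in the frame of keyhole between -0.003 and 0.003 m and horizontal distance between key and keyhole below 0.004 m and angle between key's own z axis and vertical below 0.12 rad), for 0.1 s.
3. the lock is turned a quarter turn (all of step 2 and value of joint plug above 1.4 rad), for 0.3 s.
At the end, for the whole second after the job is handed in: The lock plug is held at more than 1.40 rad (80 degrees) clockwise against its spring, at rest, by the gripper, which still grips the key (more than 2 N); the key is fully home (shoulder within 3 mm of the lock face, within 4 mm of its centre, upright within 0.12 rad) (all of step 3 and velocity of joint plug below 0.1 rad/s and contact force between the fingers and key above 2 N); the arm keeps its last pose, push and grip.
It fails at once if the jar is disturbed (moved more than 20 mm) (distance of jar from where it was at the start of the episode above 0.02 m).
It fails at once if the spatula is disturbed (moved more than 20 mm) (distance of spatula from where it was at the start of the episode above 0.02 m).
It fails at once if the key is forced: it presses on the lock with over 50 N at the pins, while 5 to 16 mm short of home (contact force between key and spice_box above 50 N and z of key in the frame of keyhole between 0.005 and 0.016 m and horizontal distance between key and keyhole below 0.01 m).
It also fails if it takes over 45 s, if anything falls off the work surface, if the arm or the gripper's body presses on something with over 40 N, if the wrist force passes 120 N, or if a joint passes its speed limit or range.

## Working session

There is one attempt and no reset: what is moved stays moved. The work goes in short steps, Python scripts to look and compute and a tool call to move; the robot and the scene stay as the last step left them, time stands still between calls to the robot, and variables do not carry over. Pictures are saved under pics/ and viewed, and the job is handed in when it is done.

Besides the shell and the picture viewer there is one more tool, called as a command line: name --argument value ..., lists and objects as JSON in quotes. play_rows: Moves the arm, as the interface text tells. Its arguments: {"type":"object","properties":{"plan":{"type":"array","items":{"type":"array","items":{"type":"array","items":{"type":"number"}}}},"newtons":{"type":"number"}},"required":["plan"]}

```bash
ls; mkdir -p pics; python3 - <<'E'
from rig import state, grab_frame, grip_depth
import cv2
s=state();print(s,grip_depth)
for n in ["scene","side","wrist"]:
    f=grab_frame(n);cv2.imwrite(f"pics/{n}0.png",f["image"][:,:,::-1])
    print(n,{k:v for k,v in f.items() if k!="image"})
E
```

```text
pics
{'t': 0.0, 'joint_pos': array([-1.36367545,  0.60014011, -0.00254343,  1.60011528,  0.00176653,
        0.94292441, -0.07981244]), 'qd': array([ 0.00023272, -0.00215561,  0.00033729, -0.00053513,  0.00082319,
       -0.00041153,  0.0008704 ]), 'joint_torque': array([-3.48491731e-04, -7.76458311e+01,  1.56450145e+00, -2.58004045e+01,
        1.23541692e-02,  8.80313659e-03,  1.97290632e-05]), 'position': array([0.20289366, 0.69553827, 0.23041134]), 'eef_rot': array([ 1.41421437e-01,  9.89949165e-01, -7.90659898e-04, -5.33835019e-05]), 'wrist_force': array([ 0.54830468, -0.9899479 , -0.42085152]), 'ft_torque': array([-0.0259036 , -0.0107384 , -0.02478567]), 'finger_gap': 1.001848485829475} 0.0187
scene {'fx': 558.9655835780661, 'fy': 558.9655835780661, 'cx': 320.9173425139812, 'cy': 233.12871081408727, 'dist': array([-0.11381285,  0.        ,  0.        ,  0.        ,  0.        ]), 'origin': array([ 1.29057601, -0.68915003,  0.99948567]), 'rotation': array([0.35834029, 0.1740549 , 0.38121409, 0.83424993])}
side {'fx': 585.6884864667003, 'fy': 585.6884864667003, 'cx': 316.1782144151824, 'cy': 234.99144898942978, 'dist': array([-0.0606181,  0.       ,  0.       ,  0.       ,  0.       ]), 'origin': array([0.48315209, 0.87709386, 0.77569455]), 'rotation': array([-0.00832146,  0.45792401,  0.88878222, -0.0173931 ])}
wrist {'fx': 357.78331823300687, 'fy': 357.78331823300687, 'cx': 318.9605462931774, 'cy': 248.16816748155688, 'dist': array([-0.06005437,  0.        ,  0.        ,  0.        ,  0.        ]), 'origin': array([0.12804358, 0.71764015, 0.37214988]), 'rotation': array([-0.12330457, -0.0916964 ,  0.59292345,  0.7904616 ])}
```

View pics/scene0.png

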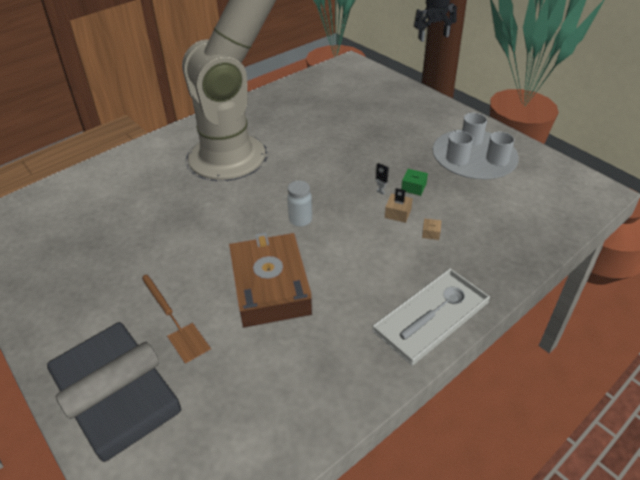

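View pics/side0.png

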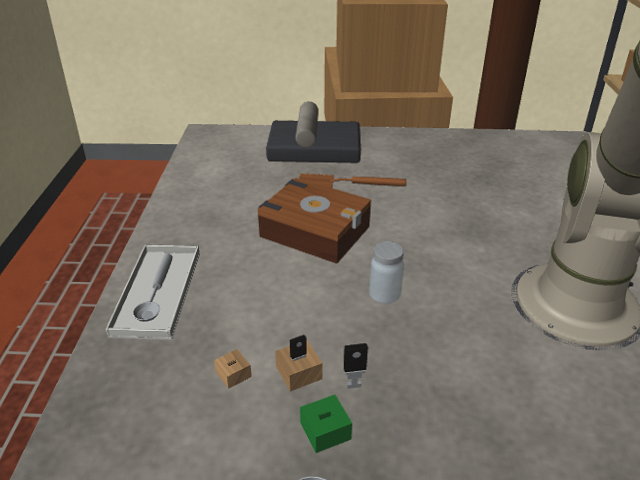

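View pics/wrist0.png

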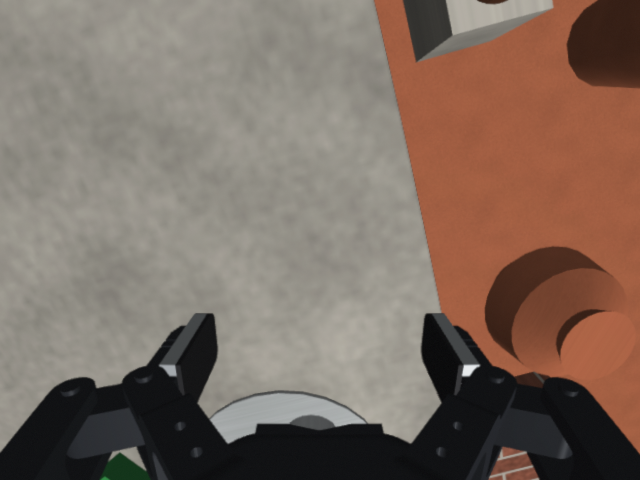

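```bash
cat > h.py <<'E'
import numpy as np, cv2
from scipy.spatial.transform import Rotation as R
from rig import state, grab_frame
def K(f): return np.array([[f["fx"],0,f["cx"]],[0,f["fy"],f["cy"]],[0,0,1.]])
F=np.diag([1,-1,-1.])
def proj(f,P):
    P=np.atleast_2d(np.array(P,float)); q=R.from_quat(f["rotation"]).as_matrix()
    c=(P-f["origin"])@q@F
    return cv2.projectPoints(c,np.zeros(3),np.zeros(3),K(f),f["dist"])[0].reshape(-1,2)
def ray(f,uv):
    uv=np.array(uv,float).reshape(-1,1,2)
    n=cv2.undistortPoints(uv,K(f),f["dist"]).reshape(-1,2)
    d=np.c_[n,np.ones(len(n))]@F@R.from_quat(f["rotation"]).as_matrix().T
    return d
def onz(f,uv,z):
    d=ray(f,uv); return f["origin"]+d*((z-f["origin"][2])/d[:,2])[:,None]
def crop(f,name,x0,y0,x1,y1,s):
    im=f["image"][y0:y1,x0:x1,::-1]
    cv2.imwrite(name,cv2.resize(im,None,fx=s,fy=s,interpolation=cv2.INTER_CUBIC))
E
python3 - <<'E'
from h import *
f=grab_frame("side"); g=grab_frame("scene")
crop(f,"pics/s1.png",200,320,400,460,4)
crop(f,"pics/s2.png",250,170,420,270,4)
crop(g,"pics/c1.png",360,150,460,250,6)
crop(g,"pics/c2.png",220,225,320,325,6)
E
```

```text
(no output)
```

View pics/s1.png

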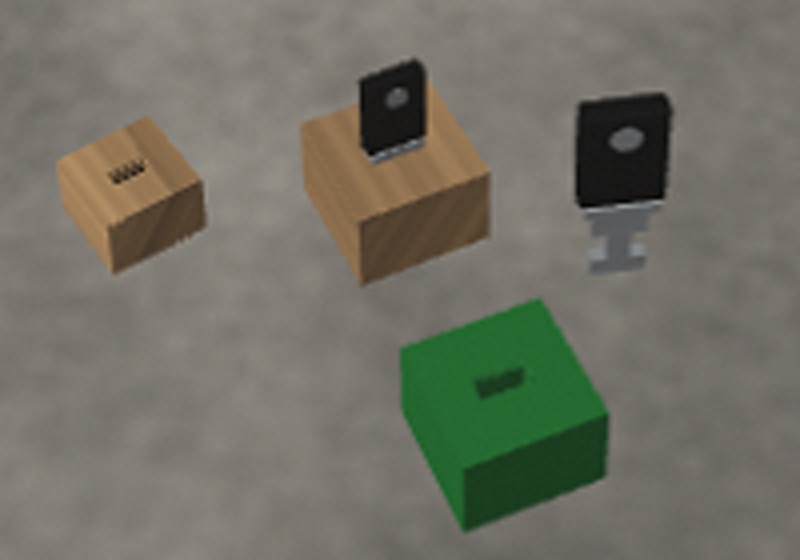

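View pics/s2.png

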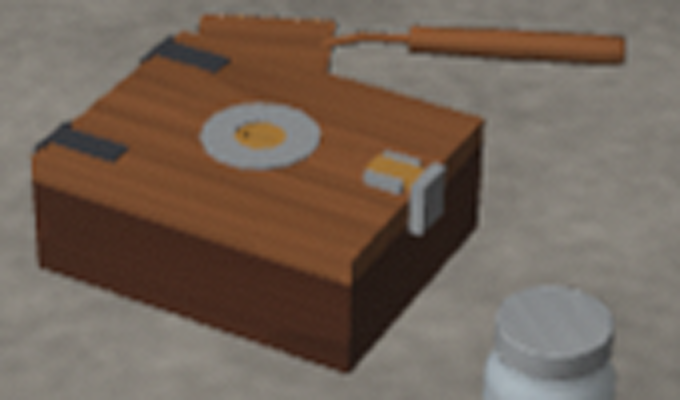

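View pics/c1.png

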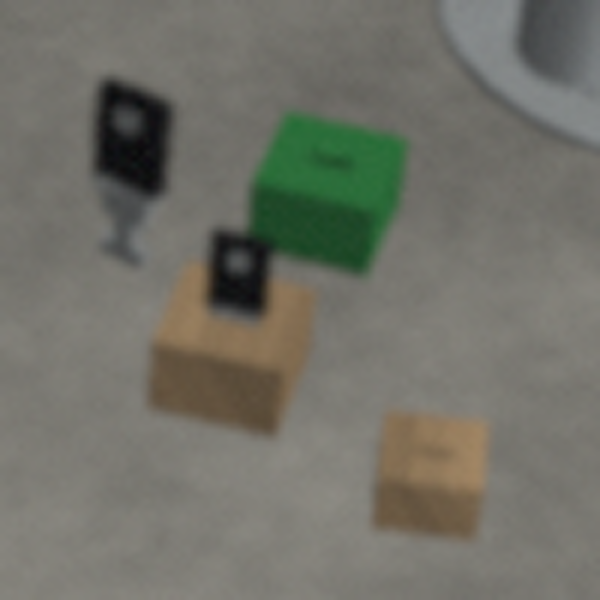

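View pics/c2.png

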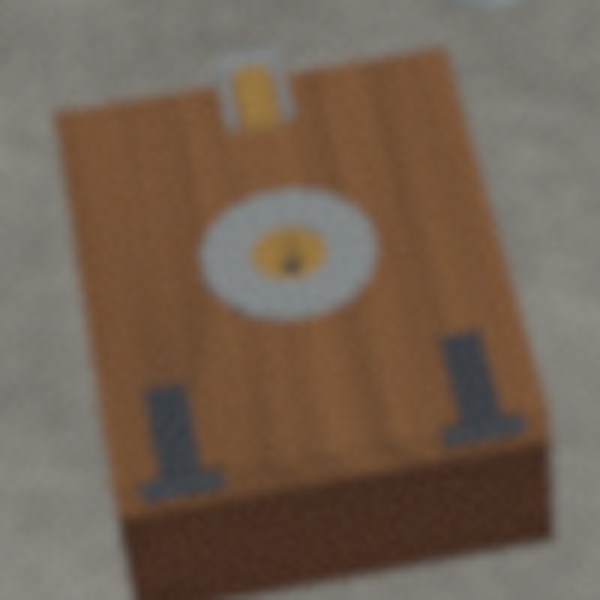

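```bash
python3 - <<'E'
from h import *
np.set_printoptions(precision=4,suppress=True)
f=grab_frame("side"); g=grab_frame("scene")
S=lambda p:np.array(p)/4+[200,320]
S2=lambda p:np.array(p)/4+[250,170]
C=lambda p:np.array(p)/6+[360,150]
C2=lambda p:np.array(p)/6+[220,225]
def an(P):
    print(P.mean(0)); e=np.diff(np.r_[P,P[:1]],axis=0)
    print(np.c_[np.linalg.norm(e,axis=1),np.degrees(np.arctan2(e[:,1],e[:,0]))])
print("rest side");an(onz(f,S([(301,125),(360,221),(490,172),(435,85)]),.04))
print("rest scene");an(onz(g,C([(152,343),(284,371),(316,290),(190,262)]),.04))
print("green");an(onz(f,S([(401,350),(465,468),(607,412),(542,299)]),.04))
print("small");an(onz(f,S([(57,160),(111,226),(203,182),(150,117)]),.03))
print("keyhead in rest, top z .084", onz(f,S([(360,79),(420,60)]),.084), onz(g,C([(211,235),(270,237)]),.084))
print("key bottom head z .044", onz(f,S([(364,152),(426,134)]),.044))
print("shoulder", onz(f,S([(370,160),(424,142)]),.042), onz(g,C([(210,310),(267,320)]),.042))
print("box scene");an(onz(g,C2([(55,115),(445,47),(548,440),(125,520)]),.075))
print("rim",onz(g,C2([(290,254)]),.0765),onz(f,S2([(261,136)]),.0765))
print("bolt",onz(g,C2([(257,100)]),.083))
print("jar",onz(f,[[388,250]],.11), onz(g,[[298,188]],.11))
print("bigkey foot",onz(f,S([(618,270)]),0), onz(g,C([(120,255)]),0))
E
```

```text
rest side
[0.537  0.2003 0.04  ]
[[   0.0592  119.2496]
 [   0.0592 -151.2637]
 [   0.0549  -62.6709]
 [   0.0613   24.7749]]
rest scene
[0.5462 0.1986 0.04  ]
[[   0.0595   30.0443]
 [   0.0589  118.9542]
 [   0.0586 -151.3362]
 [   0.0604  -61.8726]]
green
[0.4891 0.316  0.04  ]
[[   0.0586  117.0113]
 [   0.0586 -152.9656]
 [   0.058   -64.4517]
 [   0.0601   26.4309]]
small
[0.6491 0.2077 0.03  ]
[[   0.0451  129.3518]
 [   0.0431 -143.8173]
 [   0.0452  -52.3962]
 [   0.0445   36.366 ]]
keyhead in rest, top z .084 [[0.551  0.203  0.084 ]
 [0.5272 0.1912 0.084 ]] [[0.5352 0.1898 0.084 ]
 [0.5533 0.2081 0.084 ]]
key bottom head z .044 [[0.5502 0.2059 0.044 ]
 [0.5249 0.1947 0.044 ]]
shoulder [[0.5475 0.2084 0.042 ]
 [0.5256 0.1974 0.042 ]] [[0.5375 0.1912 0.042 ]
 [0.559  0.2051 0.042 ]]
box scene
[ 0.5413 -0.2271  0.075 ]
[[   0.1587   62.972 ]
 [   0.2126  -28.4375]
 [   0.1533 -117.1838]
 [   0.2121  153.0055]]
rim [[ 0.5359 -0.224   0.0765]] [[ 0.5268 -0.2215  0.0765]]
bolt [[ 0.4651 -0.187   0.083 ]]
jar [[ 0.3807 -0.0126  0.11  ]] [[ 0.3886 -0.0172  0.11  ]]
bigkey foot [[0.443  0.2274 0.    ]] [[ 0.4479  0.2272 -0.    ]]
```

```bash
cat >> h.py <<'E'
def tool():
    s=state(); return s["position"],R.from_quat(s["eef_rot"]).as_matrix()
def tt(P):  # world -> tool frame
    p,r=tool(); return (np.atleast_2d(P)-p)@r
E
python3 - <<'E'
from h import *
np.set_printoptions(precision=4,suppress=True)
w=grab_frame("wrist");p,r=tool()
q=R.from_quat(w["rotation"]).as_matrix()
print("cam in tool",(w["origin"]-p)@r,"axes",(r.T@q))
for P in [(0,0,-.0187),(0,0,0),(0,0,.1),(0,0,.2),(.05,0,.1),(.1,0,.1),(.1,0,.2),(0,.05,.1)]:
    print(P,proj(w,p+r@np.array(P)))
print("base",proj(grab_frame("side"),[0,0,0]),proj(grab_frame("scene"),[0,0,0]))
print("tcp in scene",proj(grab_frame("scene"),p),"target tool",tt([.541,.2,.26]), np.degrees(np.arctan2(r[1,1],r[0,1])))
E
```

```text
cam in tool [ 0.078  -0.     -0.1416] axes [[-0.0001  0.9528  0.3035]
 [ 1.      0.0001  0.    ]
 [-0.      0.3035 -0.9528]]
(0, 0, -0.0187) [[318.9847 341.9257]]
(0, 0, 0) [[318.9807 318.7694]]
(0, 0, 0.1) [[318.969  249.6001]]
(0, 0, 0.2) [[318.9637 218.1181]]
(0.05, 0, 0.1) [[318.9615 178.446 ]]
(0.1, 0, 0.1) [[318.9531  98.8987]]
(0.1, 0, 0.2) [[318.952  109.5979]]
(0, 0.05, 0.1) [[389.2662 249.5889]]
base [[575.6029 302.4832]] [[225.8925 155.5308]]
tcp in scene [[432.1957  41.7597]] target tool [[-0.4633 -0.3815 -0.0287]] 73.74035588251604
```

play_rows --plan '[[[0.06, -0.04, -0.03, -0.02, -4], [0.06, -0.09, -0.07, -0.03, -9], [0.06, -0.14, -0.11, -0.03, -14], [0.06, -0.19, -0.15, -0.03, -19], [0.06, -0.235, -0.19, -0.03, -24], [0.06, -0.28, -0.23, -0.03, -29], [0.06, -0.33, -0.27, -0.02, -34], [0.06, -0.375, -0.31, -0.01, -38], [0.06, -0.42, -0.345, 0, -42], [0.06, -0.45, -0.37, 0.01, -44], [0.06, -0.463, -0.381, 0.011, -44.8], [0.06, -0.463, -0.381, 0.011, -44.8]]]' --newtons 40

```text
t: 2.05
position: [0.5415, 0.1991, 0.2202]
eef_rot: [-0.245, 0.97, -0.0, 0.0]
wrist_force: [-0.1, 0.2, -0.4]
finger_gap: 0.7
```

```bash
python3 - <<'E'
from h import *
s=state();print(s["t"],s["position"],s["joint_pos"],s["qd"],s["finger_gap"])
w=grab_frame("wrist");cv2.imwrite("pics/w1.png",w["image"][:,:,::-1])
E
```

```text
2.05 [0.5415188  0.19913792 0.22018427] [-0.33797754  0.4394447  -0.15820456  1.94892387  0.09793336  0.76052879
  1.51336803] [-0.0362801  -0.00799817 -0.02831223  0.00410088 -0.01074913 -0.00319571
 -0.02377729] 0.6999601981176689
```

View pics/w1.png

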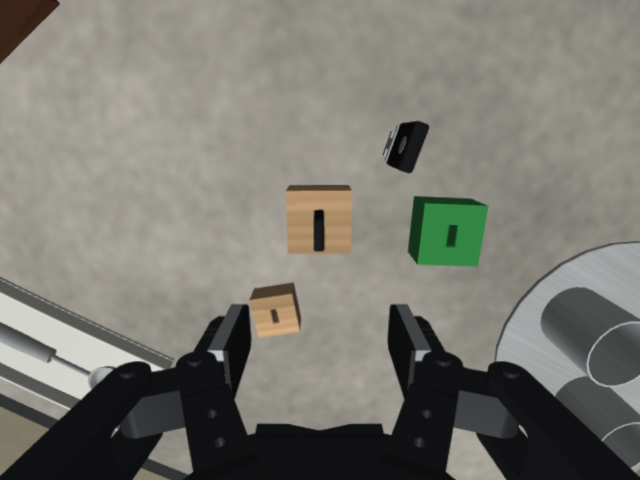

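```bash
python3 - <<'E'
from h import *
w=grab_frame("wrist")
crop(w,"pics/w2.png",280,175,360,265,7)
E
```

```text
(no output)
```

View pics/w2.png

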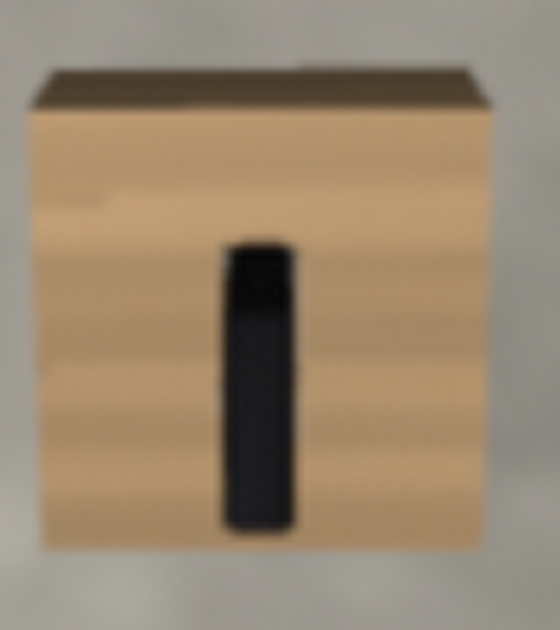

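```bash
python3 - <<'E'
from h import *
np.set_printoptions(precision=4,suppress=True)
w=grab_frame("wrist")
S=lambda p:np.array(p)/7+[280,175]
P=onz(w,S([(31,106),(490,106),(484,549),(42,549)]),.04);print(P.mean(0))
e=np.diff(np.r_[P,P[:1]],axis=0);print(np.c_[np.linalg.norm(e,axis=1),np.degrees(np.arctan2(e[:,1],e[:,0]))])
T=onz(w,S([(259,312),(260,532)]),.084);print(T,T.mean(0),np.linalg.norm(T[1]-T[0]))
print("tool frame rest",tt(P.mean(0)),"key",tt(T.mean(0)))
p,r=tool();print(np.degrees(np.arctan2(r[1,1],r[0,1])))
E
```

```text
[0.541  0.2005 0.04  ]
[[   0.059   118.528 ]
 [   0.0601   29.236 ]
 [   0.06    -61.4773]
 [   0.0601 -151.6687]]
[[0.5295 0.1941 0.084 ]
 [0.5526 0.2067 0.084 ]] [0.5411 0.2004 0.084 ] 0.026326724473703243
tool frame rest [[ 0.0001 -0.0016  0.1805]] key [[ 0.0001 -0.0017  0.1365]]
118.60597645332348
```

play_rows --plan '[[[0.05, 0, -0.0016, 0.05, 0], [0.05, 0, -0.0016, 0.1, 0], [0.05, 0, -0.0016, 0.14, 0], [0.05, 0, -0.0016, 0.165, 0], [0.05, 0, -0.0016, 0.1715, 0], [0.05, 0, -0.0016, 0.1715, 0], [0.05, 0, -0.0016, 0.1715, 0]]]' --newtons 40

```text
t: 3.08
position: [0.5422, 0.1998, 0.05]
eef_rot: [-0.247, 0.969, 0.0, 0.001]
wrist_force: [0.5, -0.3, 0.6]
finger_gap: 0.582
```

```bash
python3 - <<'E'
from h import *
s=state();print(s["t"],s["position"],s["finger_gap"],s["wrist_force"])
w=grab_frame("wrist");crop(w,"pics/w3.png",200,200,440,480,2)
E
```

```text
3.075 [0.54215391 0.19978326 0.05001939] 0.5822096135271996 [ 0.5137031  -0.30559628  0.61449515]
```

View pics/w3.png

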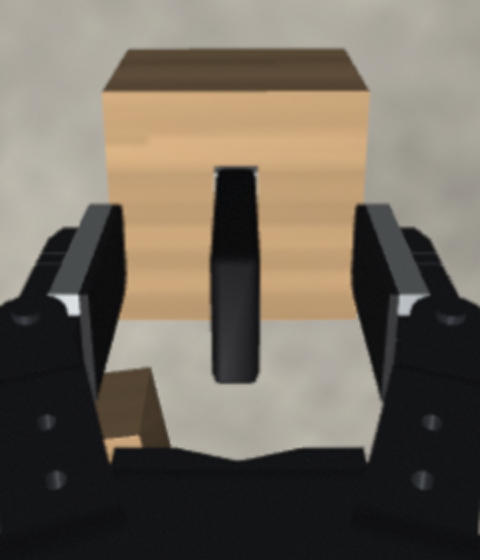

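```bash
python3 - <<'E'
from h import *
w=grab_frame("wrist")
S=lambda p:np.array(p)/2+[200,200]
T=onz(w,S([(235.5,261),(236,381)]),.084);print(tt(T),T.mean(0))
P=onz(w,S([(103,91),(370,91)]),.04);print(tt(P))
E
```

```text
[[ 1.39892044e-02 -1.25222721e-04 -3.40767783e-02]
 [-1.11458332e-02 -6.10914135e-05 -3.40282968e-02]] [0.54090519 0.19867923 0.084     ]
[[ 0.03077364 -0.02968712  0.00989659]
 [ 0.03076957  0.02968636  0.00988521]]
```

play_rows --plan '[[[0.005, 0, 0, 0, 0], [0.005, 0, 0, 0, 0], [0.005, 0, 0, 0, 0], [0.005, 0, 0, 0, 0], [0.005, 0, 0, 0, 0], [0.005, 0, 0, 0, 0], [0.005, 0, 0, 0, 0]]]' --newtons 80

```text
t: 4.05
position: [0.5417, 0.1992, 0.0492]
eef_rot: [-0.246, 0.969, 0.0, 0.0]
wrist_force: [-0.5, -1.1, 4.9]
finger_gap: 0.09
```

play_rows --plan '[[[0.005, 0, 0, -0.01, 0], [0.005, 0, 0, -0.025, 0], [0.005, 0, 0, -0.045, 0], [0.005, 0, 0, -0.07, 0], [0.005, 0, 0, -0.1, 0], [0.005, 0, 0, -0.13, 0], [0.005, 0, 0, -0.15, 0], [0.005, 0, 0, -0.15, 0]]]'

```text
t: 5.05
position: [0.5423, 0.1994, 0.2011]
eef_rot: [-0.246, 0.969, 0.0, 0.002]
wrist_force: [0.1, -0.2, -0.2]
finger_gap: 0.093
```

```bash
python3 - <<'E'
from h import *
np.set_printoptions(precision=4,suppress=True)
s=state();print(s["t"],s["position"],s["finger_gap"],s["wrist_force"])
w=grab_frame("wrist");crop(w,"pics/w4.png",200,200,440,480,2)
p,r=tool();print(np.degrees(np.arctan2(r[1,1],r[0,1])),tt([.532,-.2225,.2]))
E
```

```text
5.05 [0.5423 0.1994 0.2011] 0.09297554190869278 [ 0.0611 -0.2167 -0.17  ]
118.52732170788234 [[ 0.21   -0.3658 -0.0005]]
```

View pics/w4.png

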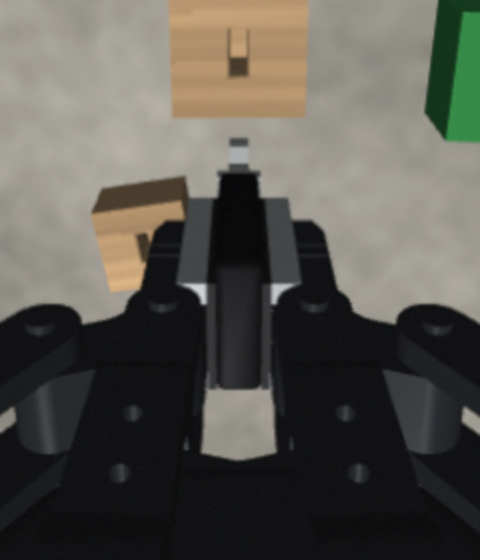

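play_rows --plan '[[[0.005, 0.015, -0.026, 0, 4], [0.005, 0.04, -0.07, 0, 10], [0.005, 0.065, -0.114, 0, 17], [0.005, 0.09, -0.158, 0, 24], [0.005, 0.115, -0.202, 0, 31], [0.005, 0.14, -0.245, 0, 38], [0.005, 0.165, -0.288, 0, 45], [0.005, 0.187, -0.326, 0, 51], [0.005, 0.202, -0.352, 0, 55], [0.005, 0.21, -0.366, 0, 56], [0.005, 0.21, -0.366, 0, 56], [0.005, 0.21, -0.366, 0, 56]]]'

```text
t: 6.6
position: [0.5319, -0.2213, 0.1985]
eef_rot: [0.236, 0.972, 0.0, -0.0]
wrist_force: [0.6, 0.7, -0.1]
finger_gap: 0.093
```

```bash
python3 - <<'E'
from h import *
np.set_printoptions(precision=4,suppress=True)
s=state();print(s["t"],s["position"],s["finger_gap"],s["wrist_force"],s["qd"])
w=grab_frame("wrist");cv2.imwrite("pics/w5.png",w["image"][:,:,::-1]);crop(w,"pics/w6.png",260,180,380,280,6)
p,r=tool();print(np.degrees(np.arctan2(r[1,1],r[0,1])))
E
```

```text
6.6 [ 0.5319 -0.2213  0.1985] 0.0930620577251506 [ 0.5889  0.6922 -0.1004] [-0.0098 -0.0061 -0.0037 -0.0004  0.0011  0.0005  0.0007]
62.67668599871238
```

View pics/w5.png

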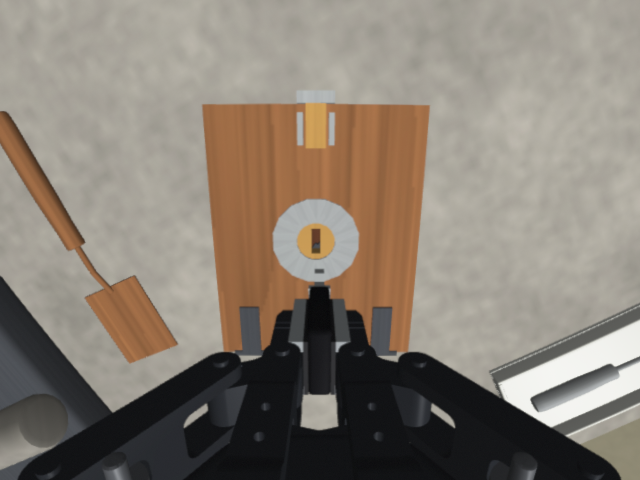

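View pics/w6.png

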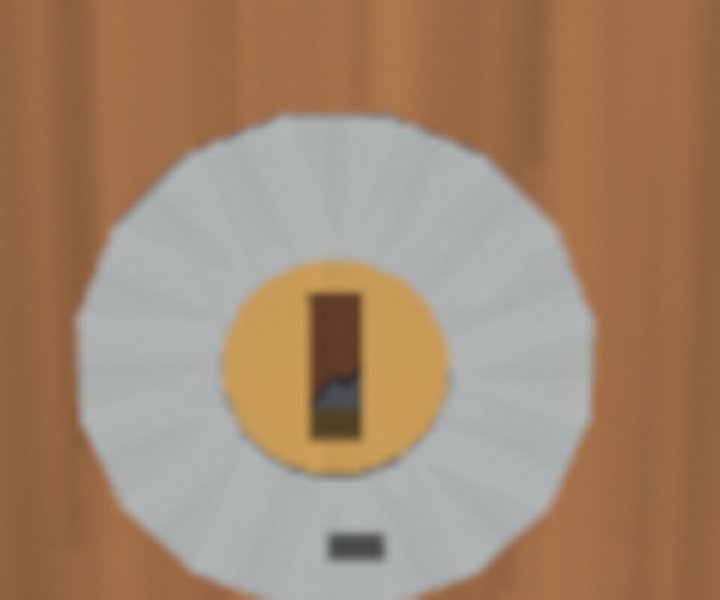

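```bash
cat > m.py <<'E'
from h import *
np.set_printoptions(precision=4,suppress=True)
w=grab_frame("wrist");p,r=tool()
S=lambda p:np.array(p)/6+[260,180]
A=onz(w,S([(335.5,293),(335.5,438),(310,365),(361,365),(335.5,365.5)]),.075);print("slot",tt(A),A[-1])
d=A[0]-A[1];print("ang slot x",np.degrees(np.arctan2(d[1],d[0])), np.linalg.norm(d), np.linalg.norm(A[2]-A[3]))
B=onz(w,[(204,104),(429,105),(224,351),(408,351)],.075);e=B[1]-B[0];print("lid",np.degrees(np.arctan2(e[1],e[0])),np.linalg.norm(e))
m=[B[2]-B[0],B[3]-B[1]];print([np.degrees(np.arctan2(x[1],x[0])) for x in m])
tipz=p[2]-.0392
T=onz(w,S([(328,546),(386,546),(356,535),(356,560)]),tipz);print("tip",tt(T),tt(T.mean(0)))
E
python3 m.py
```

```text
slot [[ 0.0091 -0.0023  0.1237]
 [-0.0103 -0.0024  0.1237]
 [-0.0004 -0.0057  0.1237]
 [-0.0004  0.0009  0.1237]
 [-0.0005 -0.0024  0.1237]] [ 0.5315 -0.2234  0.075 ]
ang slot x 152.52376064458053 0.019485604001176614 0.006571740676558913
lid 62.41238640718352 0.15752361719197727
[np.float64(-27.816217417263154), np.float64(-27.342642270505394)]
tip [[ 0.0075 -0.0023  0.0392]
 [ 0.0075  0.0029  0.0392]
 [ 0.0086  0.0002  0.0392]
 [ 0.0062  0.0002  0.0392]] [[0.0075 0.0002 0.0392]]
```

play_rows --plan '[[[0.005, -0.001, -0.002, 0.02, 0], [0.005, -0.0014, -0.0026, 0.045, 0.1], [0.005, -0.0014, -0.0026, 0.065, 0.1], [0.005, -0.0014, -0.0026, 0.078, 0.1], [0.005, -0.0014, -0.0026, 0.08, 0.1], [0.005, -0.0014, -0.0026, 0.08, 0.1]]]'

```text
t: 7.45
position: [0.5323, -0.2255, 0.1192]
eef_rot: [0.238, 0.971, 0.0, 0.0]
wrist_force: [0.4, 0.0, 0.2]
finger_gap: 0.094
```

```bash
python3 - <<'E'
from h import *
np.set_printoptions(precision=4,suppress=True)
s=state();print(s["t"],s["position"],s["finger_gap"],s["wrist_force"],s["qd"])
w=grab_frame("wrist");crop(w,"pics/w7.png",260,220,380,320,6)
g=grab_frame("side");crop(g,"pics/s7.png",270,150,370,230,7)
p,r=tool();print(np.degrees(np.arctan2(r[1,1],r[0,1])))
E
```

```text
7.45 [ 0.5323 -0.2255  0.1192] 0.09388443211662825 [0.4005 0.0176 0.2186] [-0.0002 -0.0102  0.0023 -0.0035  0.0003 -0.     -0.0022]
62.44733532643877
```

View pics/w7.png

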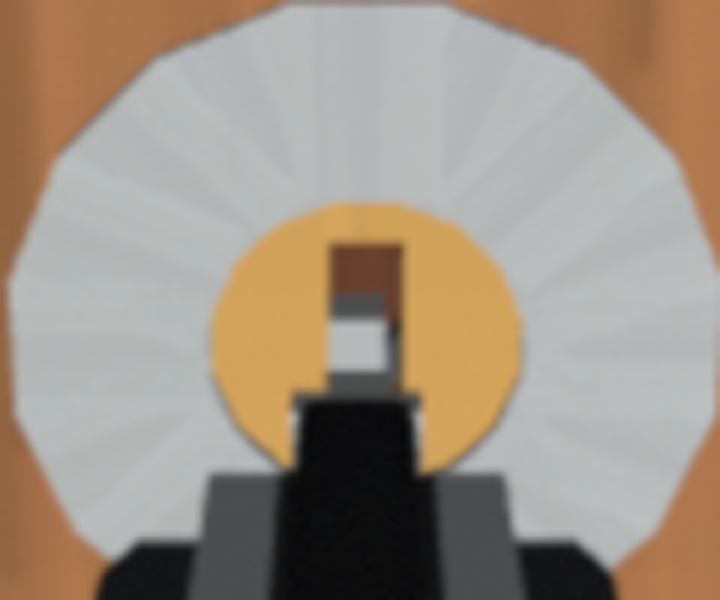

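View pics/s7.png

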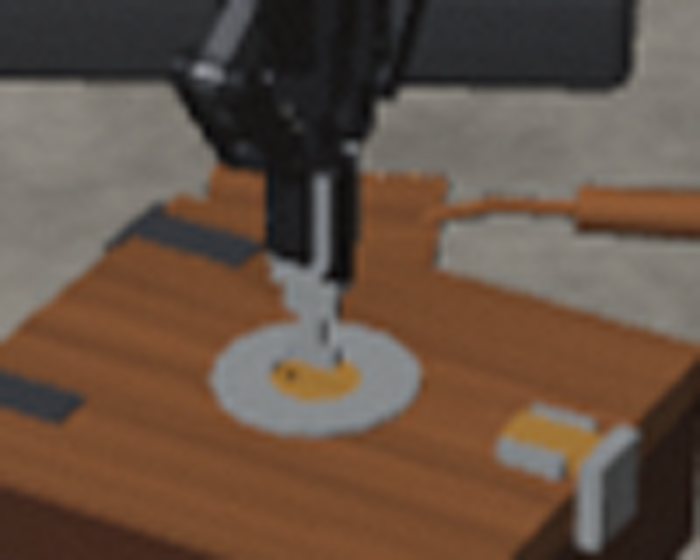

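```bash
python3 - <<'E'
from h import *
np.set_printoptions(precision=4,suppress=True)
w=grab_frame("wrist");p,r=tool()
S=lambda p:np.array(p)/6+[260,220]
print("slot far edge & sides",tt(onz(w,S([(366,243.5),(330,260),(402,260)]),.075)))
print("tip chamfer edge",tt(onz(w,S([(332,295),(384,295)]),p[2]-.0392)))
print("blade low edge",tt(onz(w,S([(328,319),(388,319)]),p[2]-.0377)))
print("blade upper, notch start", tt(onz(w,S([(328,374),(386,374)]),p[2]-.0312)))
# rim
print("rim inner",tt(onz(w,S([(210,340),(524,340),(366,203)]),.075)))
print("rim outer",tt(onz(w,S([(8,280),(718,280),(366,3)]),.0765)))
E
```

```text
slot far edge & sides [[ 0.0115  0.0011  0.0445]
 [ 0.0099 -0.0022  0.0445]
 [ 0.0099  0.0045  0.0445]]
tip chamfer edge [[ 0.0085 -0.0019  0.0392]
 [ 0.0085  0.0027  0.0392]]
blade low edge [[ 0.0067 -0.0023  0.0377]
 [ 0.0067  0.0031  0.0377]]
blade upper, notch start [[ 0.0042 -0.0022  0.0312]
 [ 0.0042  0.0028  0.0312]]
rim inner [[ 0.0019 -0.0134  0.0445]
 [ 0.0019  0.0159  0.0445]
 [ 0.0154  0.0011  0.0445]]
rim outer [[ 0.0085 -0.0318  0.043 ]
 [ 0.0085  0.0335  0.043 ]
 [ 0.0345  0.0011  0.043 ]]
```

play_rows --plan '[[[0.005, 0.0009, 0.0008, 0, 0], [0.005, 0.0009, 0.0008, 0.003, 0], [0.005, 0.0009, 0.0008, 0.006, 0], [0.005, 0.0009, 0.0008, 0.009, 0], [0.005, 0.0009, 0.0008, 0.012, 0], [0.005, 0.0009, 0.0008, 0.012, 0]]]'

```text
t: 8.35
position: [0.5314, -0.2244, 0.1065]
eef_rot: [0.238, 0.971, 0.0, -0.0]
wrist_force: [-0.6, 0.3, 0.2]
finger_gap: 0.093
```

```bash
python3 - <<'E'
from h import *
np.set_printoptions(precision=4,suppress=True)
s=state();print(s["t"],s["position"],s["finger_gap"],s["wrist_force"],s["ft_torque"])
w=grab_frame("wrist");crop(w,"pics/w8.png",260,220,380,320,6)
E
```

```text
8.35 [ 0.5314 -0.2244  0.1065] 0.09296267917860905 [-0.5891  0.3434  0.1537] [ 0.0032 -0.0186  0.0637]
```

View pics/w8.png

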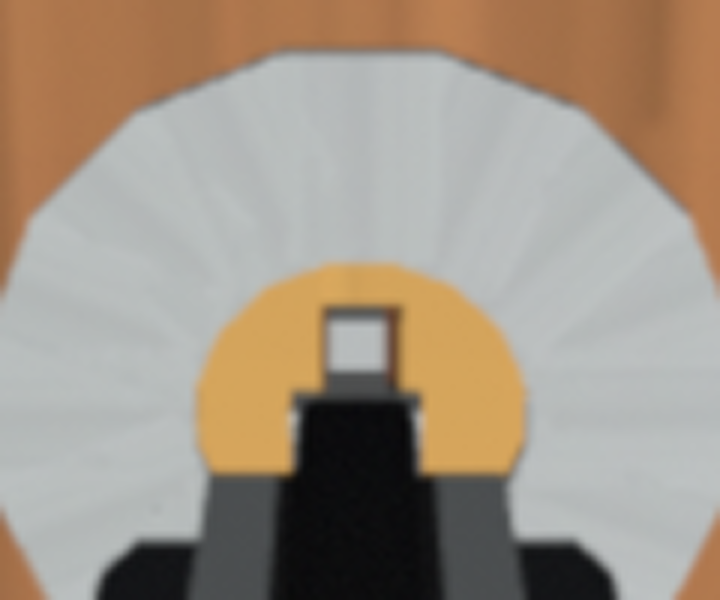

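play_rows --plan '[[[0.005, 0, 0.0004, 0.003, 0], [0.005, 0, 0.0004, 0.006, 0], [0.005, 0, 0.0004, 0.008, 0], [0.005, 0, 0.0004, 0.0095, 0], [0.005, 0, 0.0004, 0.0095, 0]]]'

```text
t: 9.02
position: [0.5318, -0.2241, 0.0973]
eef_rot: [0.238, 0.971, 0.0, 0.0]
wrist_force: [0.1, 1.2, 0.5]
finger_gap: 0.095
```

play_rows --plan '[[[0.005, 0, 0, 0.0005, 0], [0.005, 0, 0, 0.001, 0], [0.005, 0, 0, 0.001, 0]]]'

```text
t: 9.4
position: [0.532, -0.2242, 0.0965]
eef_rot: [0.238, 0.971, -0.0, 0.0]
wrist_force: [-0.2, 0.2, 4.1]
finger_gap: 0.094
```

play_rows --plan '[[[0.005, 0, 0, 0.0008, 5], [0.005, 0, 0, 0.0008, 10], [0.005, 0, 0, 0.0008, 15], [0.005, 0, 0, 0.0008, 20], [0.005, 0, 0, 0.0008, 23], [0.005, 0, 0, 0.0008, 23]]]'

```text
t: 10.15
position: [0.532, -0.2243, 0.0957]
eef_rot: [0.427, 0.904, -0.0, 0.0]
wrist_force: [-0.2, 0.3, 4.3]
finger_gap: 0.093
```

play_rows --plan '[[[0.005, 0, 0, 0.0008, 3], [0.005, 0, 0, 0.0008, 3], [0.005, 0, 0, 0.0008, 3]]]'

```text
t: 10.52
position: [0.5319, -0.2243, 0.0946]
eef_rot: [0.45, 0.893, -0.0, 0.0]
wrist_force: [0.0, -1.8, 2.6]
finger_gap: 0.094
```

play_rows --plan '[[[0.005, 0, 0, 0.001, 0], [0.005, 0, 0, 0.0015, 0], [0.005, 0, 0, 0.0015, 0]]]'

```text
t: 10.9
position: [0.5316, -0.224, 0.0931]
eef_rot: [0.45, 0.893, 0.0, -0.0]
wrist_force: [0.0, -0.1, 2.7]
finger_gap: 0.095
```

```bash
python3 - <<'E'
from h import *
np.set_printoptions(precision=4,suppress=True)
s=state();print(s["t"],s["position"],s["finger_gap"],s["wrist_force"],s["ft_torque"])
p,r=tool();print(np.degrees(np.arctan2(r[1,1],r[0,1])))
w=grab_frame("wrist");crop(w,"pics/w9.png",260,220,380,320,6)
E
```

```text
10.9 [ 0.5316 -0.224   0.0931] 0.09459245109956316 [ 0.0246 -0.1058  2.6862] [-0.1813  0.106   0.0345]
36.448471898384604
```

View pics/w9.png

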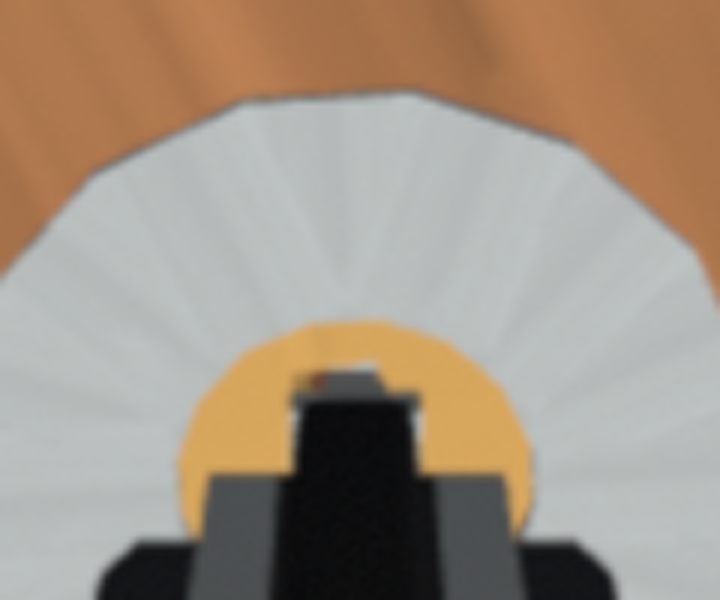

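play_rows --plan '[[[0.005, 0, 0, 0.001, 1], [0.005, 0, 0, 0.002, 2], [0.005, 0, 0, 0.003, 2], [0.005, 0, 0, 0.003, 2]]]'

```text
t: 11.45
position: [0.5317, -0.2241, 0.09]
eef_rot: [0.466, 0.885, -0.0, -0.0]
wrist_force: [0.0, -0.9, 1.1]
finger_gap: 0.091
```

play_rows --plan '[[[0.005, 0, 0, 0.001, 0], [0.005, 0, 0, 0.002, 0], [0.005, 0, 0, 0.003, 0], [0.005, 0, 0, 0.004, 0], [0.005, 0, 0, 0.005, 0], [0.005, 0, 0, 0.0055, 0], [0.005, 0, 0, 0.0055, 0]]]'

```text
t: 12.32
position: [0.5318, -0.2242, 0.0846]
eef_rot: [0.466, 0.885, -0.0, 0.0]
wrist_force: [-0.3, -1.1, 2.8]
finger_gap: 0.096
```

play_rows --plan '[[[0.005, 0, 0, 0.0005, 0], [0.005, 0, 0, 0.001, 0], [0.005, 0, 0, 0.001, 0]]]'

```text
t: 12.7
position: [0.5318, -0.2242, 0.0841]
eef_rot: [0.466, 0.885, 0.0, 0.0]
wrist_force: [-1.0, -0.5, 8.0]
finger_gap: 0.095
```

```bash
python3 - <<'E'
from h import *
np.set_printoptions(precision=4,suppress=True)
s=state();print(s["t"],s["position"],s["joint_pos"],s["wrist_force"],s["ft_torque"])
p,r=tool();print(np.degrees(np.arctan2(r[1,1],r[0,1])))
w=grab_frame("wrist");crop(w,"pics/w10.png",260,220,380,320,6)
g=grab_frame("side");crop(g,"pics/s10.png",270,150,370,230,7)
E
```

```text
12.7 [ 0.5318 -0.2242  0.0841] [ 0.1588  0.6379  0.2106  2.0679 -0.2833  0.4621  1.1847] [-1.0081 -0.5189  8.0258] [0.0135 0.41   0.0885]
34.43518275074503
```

View pics/w10.png

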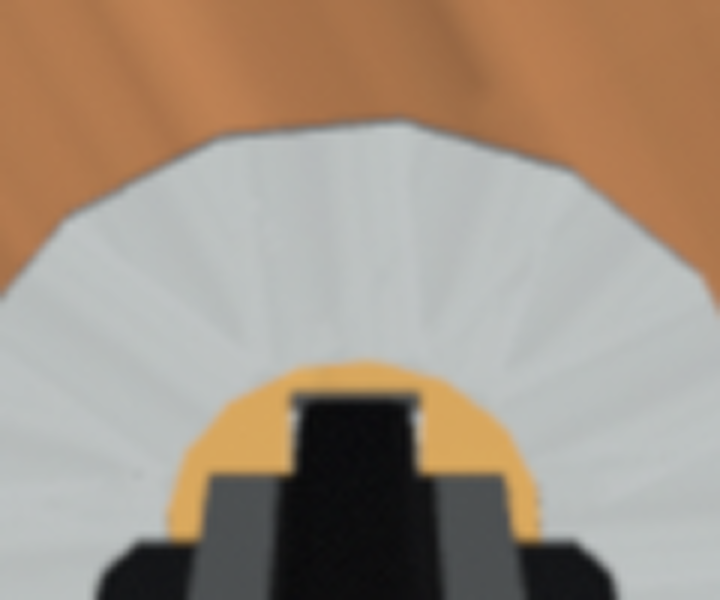

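View pics/s10.png

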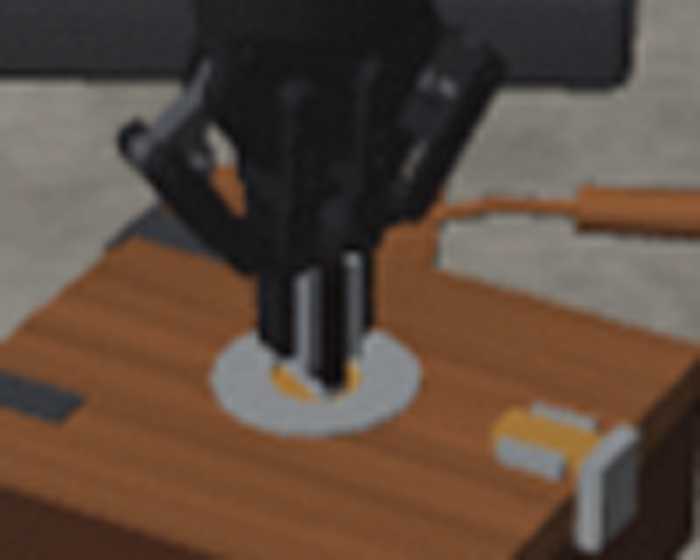

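play_rows --plan '[[[0.005, 0, 0, 0, 5], [0.005, 0, 0, 0, 12], [0.005, 0, 0, 0, 19], [0.005, 0, 0, 0, 26], [0.005, 0, 0, 0, 33], [0.005, 0, 0, 0, 40]]]' --newtons 90

```text
t: 13.55
position: [0.5318, -0.2243, 0.0842]
eef_rot: [0.742, 0.67, 0.0, 0.0]
wrist_force: [-2.8, -0.8, 7.8]
finger_gap: 0.087
```

```bash
python3 - <<'E'
from h import *
np.set_printoptions(precision=4,suppress=True)
s=state();print(s["t"],s["position"],s["finger_gap"],s["wrist_force"],s["ft_torque"])
p,r=tool();print(np.degrees(np.arctan2(r[1,1],r[0,1])))
E
```

```text
13.55 [ 0.5318 -0.2243  0.0842] 0.08737129685657886 [-2.7968 -0.8024  7.7784] [-0.133   0.5233  0.0991]
-5.788854351337315
```

play_rows --plan '[[[0.005, 0, 0, 0, 7], [0.005, 0, 0, 0, 14], [0.005, 0, 0, 0, 21], [0.005, 0, 0, 0, 26], [0.005, 0, 0, 0, 26], [0.005, 0, 0, 0, 26]]]'

```text
t: 14.3
position: [0.5317, -0.2243, 0.0841]
eef_rot: [0.873, 0.488, 0.0, 0.0]
wrist_force: [-2.9, -0.6, 9.4]
finger_gap: 0.094
```

```bash
python3 - <<'E'
from h import *
np.set_printoptions(precision=4,suppress=True)
s=state();print(s["t"],s["position"],s["finger_gap"],s["wrist_force"],s["ft_torque"])
p,r=tool();print(np.degrees(np.arctan2(r[1,1],r[0,1])))
w=grab_frame("wrist");cv2.imwrite("pics/w11f.png",w["image"][:,:,::-1]);crop(w,"pics/w11.png",260,220,380,320,6)
g=grab_frame("side");crop(g,"pics/s11.png",250,150,400,250,5)
c=grab_frame("scene");crop(c,"pics/c11.png",220,200,320,325,5)
E
```

```text
14.3 [ 0.5317 -0.2243  0.0841] 0.09393674849208755 [-2.8713 -0.631   9.413 ] [-0.0821  0.5186  0.106 ]
-31.559089832737534
```

View pics/w11f.png

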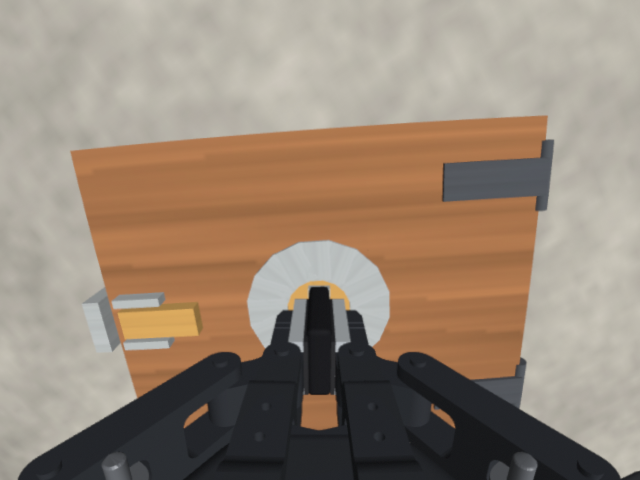

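View pics/w11.png

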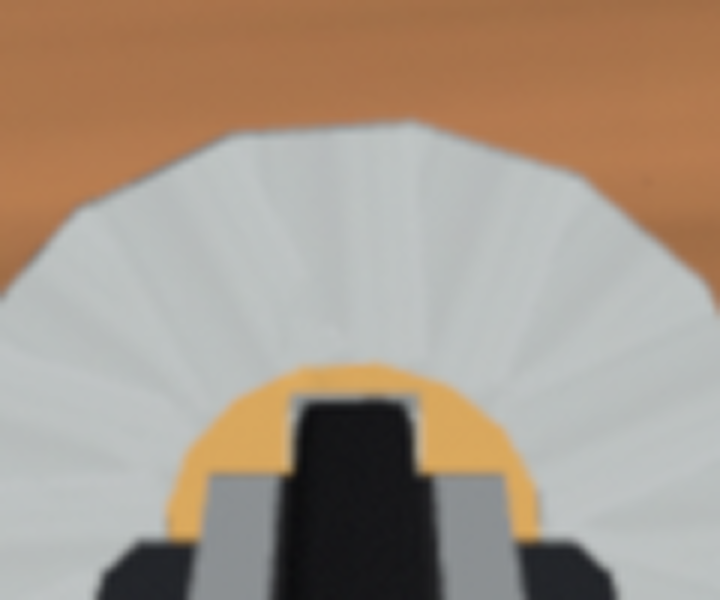

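View pics/s11.png

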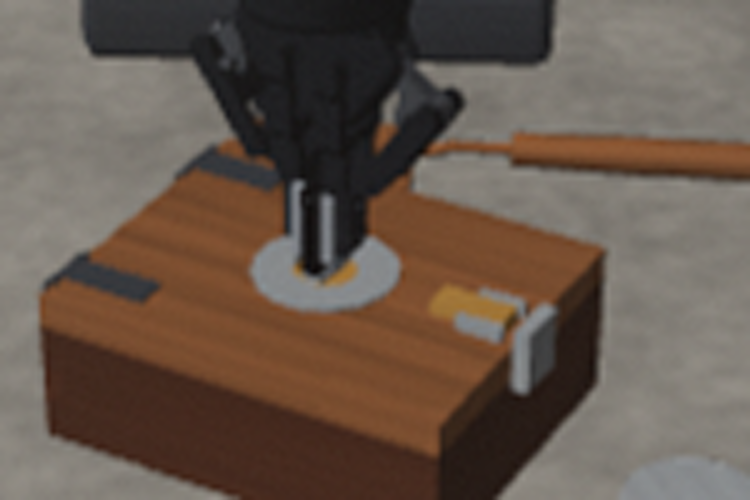

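View pics/c11.png

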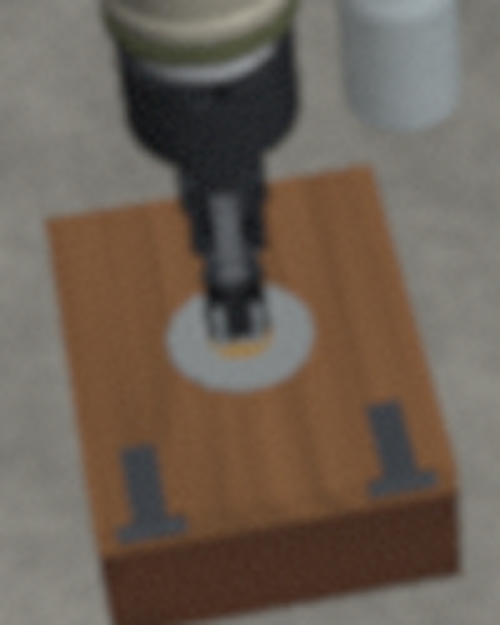

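play_rows --plan '[[[0.005, 0, 0, 0, 1.5], [0.005, 0, 0, 0, 3], [0.005, 0, 0, 0, 3], [0.005, 0, 0, 0, 3], [0.005, 0, 0, 0, 3]]]'

```text
t: 15.08
position: [0.5317, -0.2243, 0.0841]
eef_rot: [0.885, 0.465, 0.0, 0.0]
wrist_force: [-2.1, 0.3, 9.2]
finger_gap: 0.095
```

```bash
python3 - <<'E'
from h import *
np.set_printoptions(precision=4,suppress=True)
s=state();print(s["t"],s["position"],s["finger_gap"],s["wrist_force"],s["ft_torque"],s["qd"])
p,r=tool();print(np.degrees(np.arctan2(r[1,1],r[0,1])))
w=grab_frame("wrist");crop(w,"pics/w12.png",290,260,350,320,10)
g=grab_frame("side");cv2.imwrite("pics/s12.png",g["image"][:,:,::-1])
E
```

```text
15.075 [ 0.5317 -0.2243  0.0841] 0.09450189388753932 [-2.1271  0.2666  9.2324] [-0.0293  0.4951  0.1621] [-0.      0.0001 -0.0018 -0.0011  0.0006 -0.0011 -0.0005]
-34.56170334601874
```

View pics/w12.png

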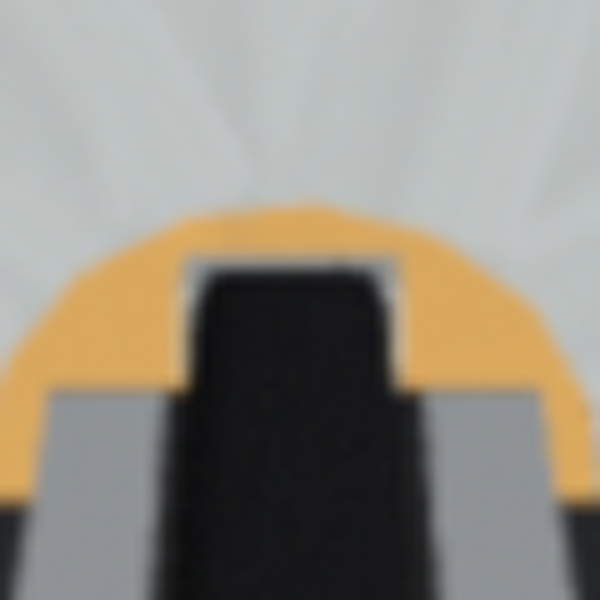

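View pics/s12.png

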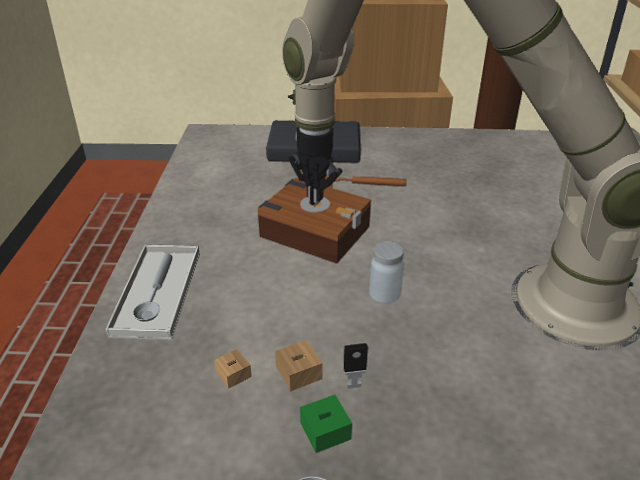

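```bash
python3 - <<'E'
from rig import close_job
print(close_job())
E
```

```text
the job is handed in; nothing more can be done
None
```

The key is fully home in the lock and turned a quarter turn. The arm still grips it and holds it there, and I handed the job in at about 15 s of the 45 s.

- **Key:** I took the smaller key from the larger, non-green wooden rest. I pressed it lightly onto the pins (about 4 N), and it went past them between 20 and 28 degrees clockwise. No force reading went above 10 N.
- **Last checks:**
  - **Turn:** the tool is about 97 degrees clockwise of where the slot started. Less the 6 degrees of play, that puts the plug at roughly 91 degrees. I could not read the plug angle directly.
  - **Moment:** the wrist showed about 0.16 N m against the spring.
  - **Height:** the tool is at the height that puts the key's shoulder on the lock face, pressing with about 9 N.
  - **Grip:** it was set to 90 N, and the joint speeds were near zero.
- **What the cameras show:** the bolt is drawn back, the key sits square in the pads, and the jar and spatula are where they were.
- **One disagreement:** the scene and side cameras differed by about 9 mm along x. I used the wrist camera for all the fine alignment instead.

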